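# Wind the outer timer ring of a tube mixer to its stop

## Robot

A 6-joint arm with a two-finger parallel gripper is mounted at the origin on a cart in front of the work surface, level with it; the furniture and walls round the work are solid. World frame = base frame: x ahead of the robot, y to its left, z up, the work surface at z = 0. Lengths are in mm, angles in rad, forces in N, time in s.
With the tool pointing down it reaches from about 250 to 850 mm from the base axis. Payload 12.5 kg.
Tool frame: the origin (TCP) lies at the very end of the fingers, on their centre line; the grasp point (between the pads) lies 19 mm behind it; z points along the fingers, y is the line along which they close (so a half turn about z gives the same grasp; the last joint's range is limited). The gripper opens to 93 mm and grips with 3 to 60 N. Pads are 15 mm wide; open, the fingers measure 128 mm over their backs; the gripper's body (75 mm by 188 mm) begins 65 mm behind the grasp point.
Start: joints at [-1.326, 0.351, 1.652, -0, 1.139, -0.085], TCP at [178.138, -520.337, 183.533] pointing down, gripper open.
Joint ranges: [-2.75, 2.75], [-0.79, 2.1], [0.01, 2.65], [-1.57, 4.71], [0.07, 3.14], [-2.87, 2.87]. Speed limits (rad/s): [2.22, 2.22, 2.79, 3.14, 3.14, 3.14].

## Interface

Orientations are given as a unit quaternion [w, x, y, z].
In Python, from bench import bot gives the robot as it stands.
- The arm moves only by the tool arm_command, never from a script. Its argument "motion" is a list of rows, each a list of 7 numbers: the shift along the tool's x, y, z in m, then the turn, a rotation vector about the tool's x, y, z in rad, then the opening, from 0 (shut) to 1 (fully open). A call has 1 to 8 rows; each row shifts and turns the commanded pose from where the row before left it, along the tool's axes as they then stand; what a row does not reach is not made up. A row lasts 1/8 s, in which the tool goes at most 62.5 mm and 10.7 degrees, less where a joint would pass 70% of its speed; a pose out of reach is approached as far as the arm can. A call with a gripper value outside its range is refused whole. The fingers move at their own pace and stop on an object; "force" is the grip in N (left out, the last holds). Time passes only in rows, so rows that do not move let the fingers close. It gives the time, the measured TCP pose, the force, the opening and the grip force at its end, in the units of the state.
- bot.get_state(): the state, without advancing time (a new reading comes with each control period).
- bot.read_camera(name): name is "scene" or "top"; returns a dict with "color" (420x560x3 uint8, red, green, blue), "intrinsics" (3x3 intrinsics, pixels), "world_from_camera" (4x4, takes a point from camera to world coordinates). Camera axes: x right, y down, z forward; pixel columns grow to the right and rows downward; lengths in mm; the calibration is good to about 2 mm. A picture is of the moment at which its call begins. There is no depth.
- bot.hand_in(): hands the job in; it is judged then, once.
The state is a dict: "clock": time; "q": joint angles; "dq": joint speeds; "effort": joint torques, N m; "tcp_pos": TCP position; "ee_rot": TCP orientation; "ft_force": force on the tool from outside, world axes, zero at the start; "torque": the same for the moment, N m; "width": finger opening in mm; "grasp_force": force on a finger pad.
Only numpy, scipy, OpenCV 4.12 (cv2) and the standard library are available. Lean on these libraries where they do the work, as an engineer would, in place of code of your own. Each camera call takes 0.05 s, during which the arm holds its last target. There are 200 camera calls.

## Task

The tube mixer on the desk has two controls on one axis: a wide timer ring and, standing on top of it, a narrower speed knob. Wind the timer ring clockwise (seen from above) until you feel it come up firmly against its end stop, without forcing it beyond that, and leave it resting there; the speed knob must keep its setting. Leave the things round the mixer where they are and let go of the ring at the end.

Things in the scene. Friction and masses are not known exactly. Their poses are not given: they have to be found in the camera images.
- mixer: Tube mixer, a white box 190 x 130 x 60 mm, fixed to the desk; origin at the centre of its underside, x from its front to its back, z up. The dial (both controls, one vertical axis) stands on its flat top 45 mm in front of the origin; a rubber shaking cup, 58 mm wide and 12 mm high, stands 55 mm behind the origin.
- dial_centre (a point): Centre of the outer timer ring: on the dial axis, half-way up the ring, 77 mm above the desk. The ring is grey, knurled, round, 60 mm in diameter, 26 mm high, from 64 to 90 mm above the desk; round it lies a flat scale plate 84 mm wide and 1.5 mm thick, and nothing else stands within 35 mm of its side.
- ring_pointer (a point): Top of a small raised rib (12 x 4 x 3 mm) on the timer ring's upper face, 22.5 mm from the axis, 93 mm above the desk; it turns with the ring.
- knob_pointer (a point): Mark on the top of the inner speed knob, 10 mm from the axis, 112 mm above the desk; it turns with the knob, which must stay put. The knob is grey, round, 28 mm in diameter at its foot, stands on the ring's upper face from 90 to 112 mm above the desk, and turns very easily (0.02 N m).
- timer_ring (a joint): Angle of the outer timer ring, rad, growing clockwise seen from above; it starts between 0 and 0.4. It turns with a steady drag of 0.12 N m and stays where it is left. The end stop is hidden inside; it is met at an angle somewhere between 2.3 and 3.5 rad, different every time, so more than one grasp is needed.
- speed_knob (a joint): Angle of the inner speed knob, rad, growing clockwise seen from above; it may start anywhere from -1.2 to 1.2 and must stay as found.
- stop (a joint): Deflection of the hidden sprung end stop, rad: 0 until the timer ring reaches it, then it grows with the ring's further turning, the ring's resistance rising by 2 N m per rad. When let go, the ring springs back until its own drag holds it, still against the stop at up to 0.06 rad. Pushed beyond 0.45 rad (0.9 N m) it is strained.
- teal_box: Small box of lancets, 66 x 70 x 46 mm, loose in front of the mixer; origin at the centre of its underside. A bystander.
- dropper: Small white dropper bottle, 26 mm wide and 62 mm high, loose to the right of the mixer; origin at the centre of its underside. A bystander.
- card_stack: Stack of cards, 88 x 56 x 8 mm, loose to the right of the mixer; origin at the centre of its underside. A bystander.
Mind the look-alikes: they are no part of the job. What is shaped like the mixer but yellow is not meant.

How it is judged (in metres and radians):
At the end, for the whole second after the job is handed in: The timer ring rests against its end stop (stop deflection 0.01 to 0.15 rad), at rest; the speed knob's pointer mark is within 3 mm of where it was (value of joint stop between 0.01 and 0.15 rad and distance of knob_pointer from where it was at the start of the episode below 0.003 m and velocity of joint timer_ring between -0.05 and 0.05 rad/s); the robot touches nothing.
It fails at once if the inner knob is turned from its setting by more than about 17 degrees (its pointer mark moves over 3 mm) (distance of knob_pointer from where it was at the start of the episode above 0.003 m).
It fails at once if the ring is forced: its sprung end stop is pushed over 0.45 rad (value of joint stop above 0.45 rad).
It fails at once if the lancet box is moved by more than 20 mm (distance of teal_box from where it was at the start of the episode above 0.02 m).
It fails at once if the dropper bottle is moved by more than 20 mm (distance of dropper from where it was at the start of the episode above 0.02 m).
It fails at once if the card stack is moved by more than 20 mm (distance of card_stack from where it was at the start of the episode above 0.02 m).
It also fails if it takes over 67 s, if anything falls off the work surface, if the arm or the gripper's body presses on something with over 40 N, if the wrist force passes 120 N, or if a joint passes its speed limit or range.

## Working session

There is one attempt and no reset: what is moved stays moved. The work goes in short steps, Python scripts to look and compute and a tool call to move; the robot and the scene stay as the last step left them, time stands still between calls to the robot, and variables do not carry over. Pictures are saved under pics/ and viewed, at most 10 in all, crops included, and the job is handed in when it is done.

Besides the shell and the picture viewer there is one more tool, called after "Emit:" in YAML: its name, and indented under it one key for each argument. arm_command: Moves the arm, as the interface text tells. Its arguments: {"type":"object","properties":{"motion":{"type":"array","items":{"type":"array","items":{"type":"number"}}},"force":{"type":"number"}},"required":["motion"]}

```bash
mkdir -p pics
python3 - <<'E'
from bench import bot
import cv2
s=bot.get_state();print(s)
for n in("scene","top"):
    c=bot.read_camera(n);cv2.imwrite(f"pics/{n}0.png",c["color"][:,:,::-1]);print(n,c["intrinsics"].tolist(),c["world_from_camera"].round(3).tolist())
E
```

```text
{'clock': 0.0, 'q': array([-1.32557033e+00,  3.51253562e-01,  1.65243272e+00,  1.20129165e-05,
        1.13907188e+00, -8.45990047e-02]), 'dq': array([-0.0003187 , -0.00016068,  0.00017578,  0.00076758,  0.00074768,
        0.00125373]), 'effort': array([-2.06940589e-03, -4.97329581e+01, -2.85255575e+01,  6.98220916e-02,
        2.55388452e-02, -9.89421665e-05]), 'tcp_pos': array([ 178.06721462, -519.97191652,  182.98867609]), 'ee_rot': array([-5.81313369e-04,  9.86432969e-01,  1.64163507e-01, -4.13164391e-05]), 'ft_force': array([ 0.16244609, -0.92760012,  0.35774534]), 'torque': array([-0.04798106,  0.00960316,  0.04218573]), 'grasp_force': 0.0, 'width': 93.17364547463733}
scene [[481.78946756207495, 0.0, 280.67197437257823], [0.0, 481.78946756207495, 202.4159213586735], [0.0, 0.0, 1.0]] [[0.545, -0.366, 0.754, -184.672], [-0.838, -0.223, 0.498, -667.966], [-0.014, -0.904, -0.428, 503.222], [0.0, 0.0, 0.0, 1.0]]
top [[535.3946288130446, 0.0, 279.28593644741005], [0.0, 535.3946288130446, 216.22988162427754], [0.0, 0.0, 1.0]] [[-0.022, -0.99, 0.142, 411.04], [-1.0, 0.021, -0.003, -211.61], [0.0, -0.143, -0.99, 953.716], [0.0, 0.0, 0.0, 1.0]]
```

View pics/top0.png

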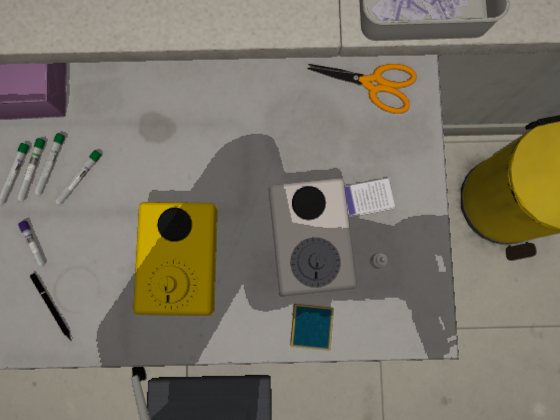

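View pics/scene0.png

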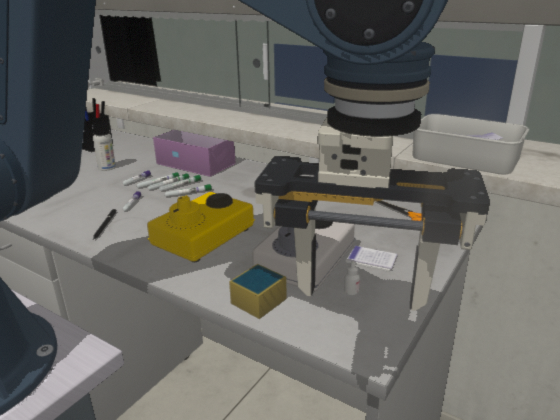

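The top view shows these candidates for the dial:
- White mixer: dial at about (315,262), black cup at (309,203).
- Yellow look-alike: dial at about (171,285).

The white one is meant. The bystanders are the teal box (312,327), the dropper (380,261) and the cards (371,197). Next I'll check the choice in one close crop.

```bash
cat > h.py <<'E'
import numpy as np,cv2
from bench import bot
def unproj(c,px,z):
    K=c["intrinsics"];T=c["world_from_camera"]
    d=T[:3,:3]@np.linalg.inv(K)@np.array([px[0],px[1],1.]);o=T[:3,3]
    return o+d*(z-o[2])/d[2]
def proj(c,P):
    T=c["world_from_camera"];p=T[:3,:3].T@(np.array(P,float)-T[:3,3]);p=c["intrinsics"]@p
    return p[:2]/p[2]
def ring(c,ctr,r,z):
    return np.array([proj(c,[ctr[0]+r*np.cos(a),ctr[1]+r*np.sin(a),z]) for a in np.linspace(0,2*np.pi,60)])
E
python3 - <<'E'
from h import *
c=bot.read_camera("top")
for n,p,z in[("dial",(315,262),90),("boxfl",(279,296),60),("boxfr",(355,289),60),("boxbl",(271,184),60),("boxbr",(345,178),60),("cup",(309,203),72),("teal",(312,327),46),("drop",(380,261),62),("card",(371,197),8)]:
    print(n,unproj(c,p,z).round(1))
x0,y0,k=260,165,4.2
im=c["color"][y0:y0+140,x0:x0+140,::-1]
im=cv2.convertScaleAbs(cv2.resize(im,None,fx=k,fy=k,interpolation=cv2.INTER_CUBIC),alpha=1.8)
cv2.imwrite("pics/crop1.png",im)
E
```

```text
dial [ 459.7 -270.5   90. ]
boxfl [ 406.7 -211.4   60. ]
boxfr [ 415.4 -337.3   60. ]
boxbl [ 595.4 -201.8   60. ]
boxbr [ 603.1 -328.1   60. ]
cup [ 559.2 -264.8   72. ]
teal [ 354.4 -265.2   46. ]
drop [ 460.6 -380.5   62. ]
card [ 578.5 -380.1    8. ]
```

View pics/crop1.png

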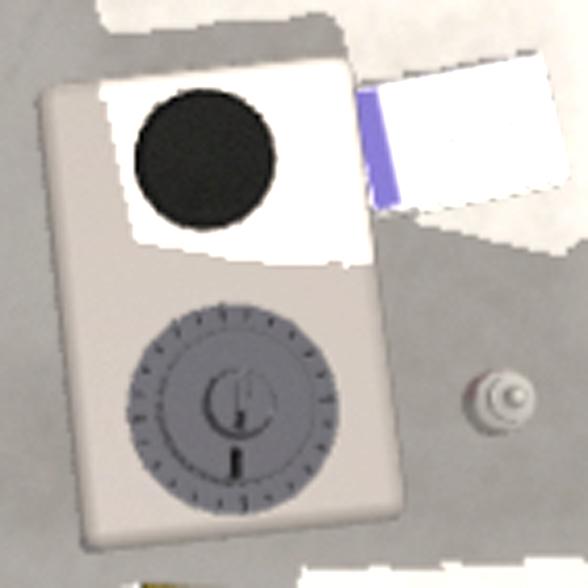

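The crop shows the white mixer's dial. The scale plate is centred near (233,409) in the crop, which is (315.5,262.4) in the image. The knob is at crop (240,404) and the dark ring pointer at crop (236,462), facing the front. At z=90 the dial unprojects to (460,-271), which agrees with the box corners (centre about (505,-270) with the dial 45 mm in front). I'm moving above it now.

Emit:
arm_command:
  motion:
    - [0.0435,-0.018,0,0,0,0,1]
    - [0.0435,-0.018,0,0,0,0,1]
    - [0.0435,-0.018,0,0,0,0,1]
    - [0.0435,-0.018,0,0,0,0,1]
    - [0.0435,-0.018,0,0,0,0,1]
    - [0.0435,-0.018,0,0,0,0,1]
    - [0.0435,-0.018,0,0,0,0,1]
    - [0.0435,-0.018,0,0,0,0,1]

```text
clock: 1.15
tcp_pos: [461.7, -270.2, 183.4]
ee_rot: [-0.0, 0.986, 0.164, -0.0]
ft_force: [1.1, 0.2, 0.1]
width: 93.2
grasp_force: 0.0
```

Emit:
arm_command:
  motion:
    - [0,0,0,0,0,-0.18,1]
    - [0,0,0,0,0,-0.18,1]
    - [0,0,0,0,0,-0.18,1]
    - [0,0,0,0,0,-0.18,1]
    - [0,0,0,0,0,-0.18,1]
    - [0,0,0,0,0,-0.18,1]
    - [0,0,0,0,0,-0.18,1]
    - [0,0,0,0,0,-0.18,1]

```text
clock: 2.15
tcp_pos: [460.6, -271.3, 183.3]
ee_rot: [-0.0, 0.631, 0.776, -0.0]
ft_force: [0.2, -0.1, 0.0]
width: 92.9
grasp_force: 0.0
```

Emit:
arm_command:
  motion:
    - [0,0,0,0,0,-0.18,1]
    - [0,0,0,0,0,-0.18,1]
    - [0,0,0,0,0,-0.18,1]
    - [0,0,0,0,0,-0.18,1]
    - [0,0,0,0,0,-0.18,1]
    - [0,0,0,0,0,-0.18,1]
    - [0,0,0,0,0,-0.18,1]
    - [0,0,0,0,0,-0.18,1]

```text
clock: 3.15
tcp_pos: [460.6, -271.3, 183.3]
ee_rot: [-0.0, -0.037, 0.999, 0.0]
ft_force: [-1.0, -0.8, 0.0]
width: 92.5
grasp_force: 0.0
```

```bash
cat >> h.py <<'E'
from scipy.spatial.transform import Rotation as R
def st():
    s=bot.get_state();M=R.from_quat(np.roll(s["ee_rot"],-1)).as_matrix()
    print("t",round(s["clock"],2),"tcp",s["tcp_pos"].round(1),"q1,5,6",s["q"][[0,4,5]].round(3),"f",s["ft_force"].round(1),"m",s["torque"].round(2),"w",round(s["width"],1),"g",round(s["grasp_force"],1),"z",M[:,2].round(3),"x",M[:,0].round(3))
    return s,M
E
python3 - <<'E'
from h import *
s,M=st()
c=bot.read_camera("top")
print(unproj(c,(315.5,262.4),61.5),unproj(c,(317.1,261.2),112),unproj(c,(260+236/4.2,165+462/4.2),93))
print("tool delta to 460,-271.5",M.T@(np.array([460,-271.5,68])-s["tcp_pos"]))
E
```

```text
t 3.15 tcp [ 460.6 -271.3  183.3] q1,5,6 [-0.619  1.127 -2.264] f [-1.  -0.8  0. ] m [ 0.07 -0.17 -0.01] w 92.5 g 0.0 z [-0.  0. -1.] x [-0.997 -0.074  0.   ]
[ 460.61725933 -273.25705901   61.5       ] [ 459.63572983 -272.33687107  112.        ] [ 438.7467371  -271.55803972   93.        ]
tool delta to 460,-271.5 [  0.57974552  -0.19103715 115.30106402]
```

Emit:
arm_command:
  motion:
    - [0,-0.0014,0.01,0,0,0,1]
    - [0,0,0.01,0,0,-0.18,1]
    - [0,0,0.01,0,0,-0.16,1]
    - [0,0,0.03,0,0,0,1]
    - [0,0,0.03,0,0,0,1]
    - [0,0,0.02,0,0,0,1]
    - [0,0,0.007,0,0,0,1]
    - [0,0,0,0,0,0,1]

```text
clock: 4.2
tcp_pos: [460.8, -272.8, 66.3]
ee_rot: [-0.0, -0.202, 0.979, 0.0]
ft_force: [0.2, -0.0, -0.2]
width: 92.9
grasp_force: 0.0
```

Run:
```python
from h import *
s,M=st()
a=bot.read_camera("scene")["color"];b=bot.read_camera("top")["color"]
a=cv2.resize(a[170:310,210:410],None,fx=2.8,fy=2.8);b=cv2.resize(b[190:330,250:350],None,fx=2.8,fy=2.8)
cv2.imwrite("pics/s2.png",cv2.convertScaleAbs(np.hstack([a,b])[:,:800,::-1],alpha=1.5))
```

```text
t 4.2 tcp [ 460.8 -272.8   66.3] q1,5,6 [-0.621  0.874 -2.599] f [ 0.2 -0.  -0.2] m [ 0.05 -0.19 -0.01] w 92.9 g 0.0 z [-0.  0. -1.] x [-0.919 -0.395  0.   ]
```

View pics/s2.png

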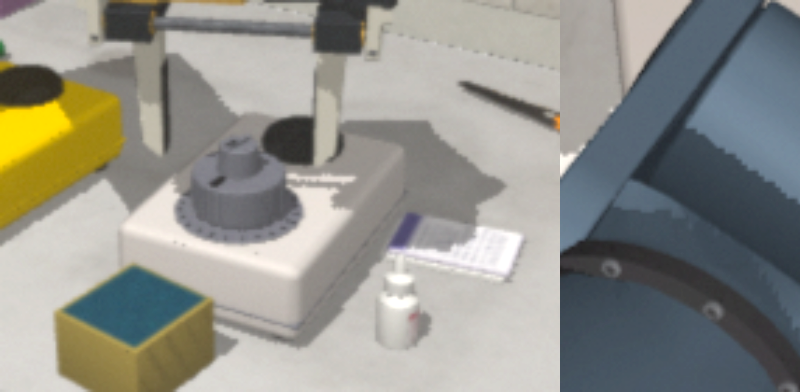

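Run:
```python
from h import *
c=bot.read_camera("scene")
f=lambda P:((proj(c,P)-[210,170])*2.8).round(0)
for n,P in dict(left=(442,-230,66),right=(479,-315,66),ring=(460.5,-272.7,90),knob=(460,-272.7,112),ringlow=(460.5,-272.7,64),corner=(415.4,-337.3,60)).items(): print(n,f(P))
a=cv2.resize(c["color"][130:300,210:400],None,fx=3.5,fy=3.5);cv2.imwrite("pics/s3.png",cv2.convertScaleAbs(a[:,:,::-1],alpha=1.5))
```

```text
left [169. 196.]
right [311. 206.]
ring [240. 168.]
knob [239. 138.]
ringlow [240. 204.]
corner [293. 270.]
```

View pics/s3.png

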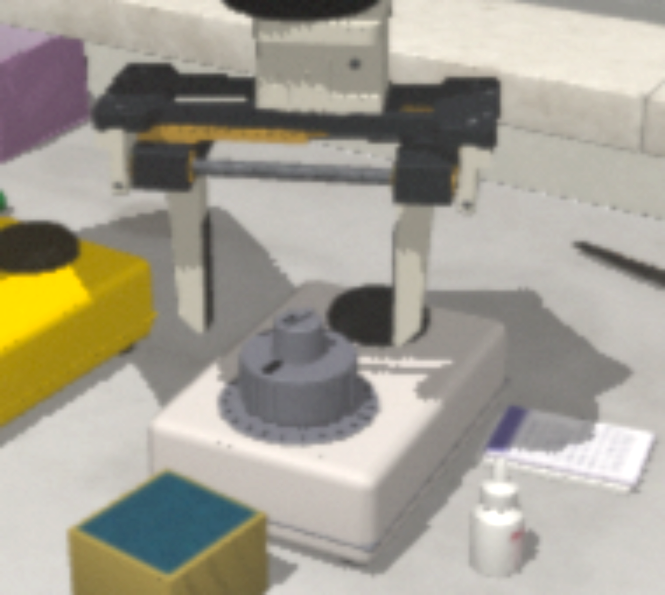

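Run:
```python
from h import *
c=bot.read_camera("scene")
print("start tips seen (305,298),(420,308)")
for z in(183,208,215):
  print(z,[proj(c,(178+k*.324*49,-520-k*.946*49,z)).round() for k in(-1,1)])
print("now tips seen", [(210+x/3.5,130+y/3.5) for x,y in((195,328),(408,345))])
for z in(66,90,98):
  print(z,[proj(c,(460.8+k*.395*49,-272.8-k*.919*49,z)).round() for k in(-1,1)])
st()
```

```text
start tips seen (305,298),(420,308)
183 [array([311., 318.]), array([409., 333.])]
208 [array([311., 299.]), array([412., 313.])]
215 [array([311., 293.]), array([412., 307.])]
now tips seen [(265.7142857142857, 223.71428571428572), (326.57142857142856, 228.57142857142856)]
66 [array([269., 240.]), array([323., 244.])]
90 [array([269., 228.]), array([323., 232.])]
98 [array([269., 224.]), array([323., 228.])]
t 4.4 tcp [ 461.2 -273.1   67.3] q1,5,6 [-0.621  0.874 -2.6  ] f [ 0.1 -0.   0.3] m [ 0.08 -0.09 -0.02] w 92.9 g 0.0 z [ 0.001 -0.001 -1.   ] x [-0.918 -0.396 -0.001]
```

The picture shows the fingertips about 28 mm above where the TCP pose puts them, while the ring projects correctly. The start picture has the same offset. I'll narrow the fingers partway, short of the ring, and look again.

Emit:
arm_command:
  motion:
    - [0,0,0,0,0,0,0.76]
    - [0,0,0,0,0,0,0.76]
    - [0,0,0,0,0,0,0.76]
    - [0,0,0,0,0,0,0.76]
    - [0,0,0,0,0,0,0.76]
  force: 15

```text
clock: 5.03
tcp_pos: [460.9, -272.8, 66.5]
ee_rot: [0.0, -0.203, 0.979, -0.0]
ft_force: [-0.2, 0.3, 0.8]
width: 70.9
grasp_force: 0.0
```

Run:
```python
from h import *
st()
c=bot.read_camera("scene")
a=cv2.resize(c["color"][130:270,230:360],None,fx=4.2,fy=4.2);cv2.imwrite("pics/s4.png",cv2.convertScaleAbs(a[:,:,::-1],alpha=1.5))
print([((proj(c,(461+k*.395*38,-273-k*.919*38,z))-[230,130])*4.2).round() for z in (66,80,95) for k in(-1,1)])
```

```text
t 5.03 tcp [ 460.9 -272.8   66.5] q1,5,6 [-0.621  0.874 -2.6  ] f [-0.2  0.3  0.8] m [ 0.12 -0.17  0.  ] w 70.9 g 0.0 z [ 0. -0. -1.] x [-0.918 -0.397 -0.   ]
[array([190., 463.]), array([365., 476.]), array([189., 435.]), array([365., 447.]), array([189., 404.]), array([366., 416.])]
```

View pics/s4.png

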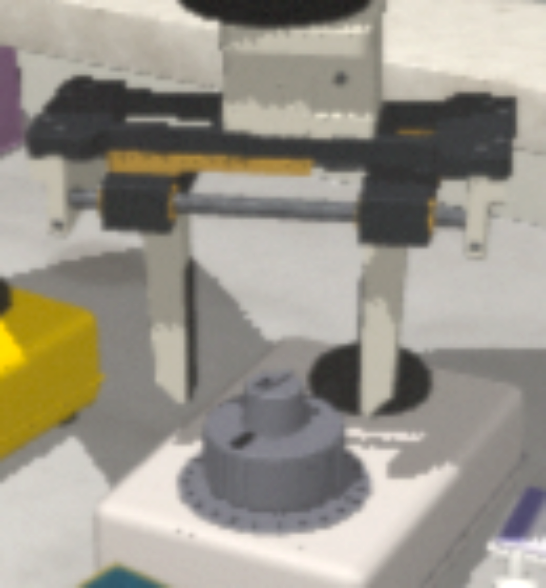

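The tips at crop (190,402) and (362,412) still look about 30 mm high. A safe test is to close to 56 mm, which is well clear of the 28 mm knob, and see whether the ring stops the fingers at 60 mm.

Emit:
arm_command:
  motion:
    - [0,0,0,0,0,0,0.6]
    - [0,0,0,0,0,0,0.6]
    - [0,0,0,0,0,0,0.6]
    - [0,0,0,0,0,0,0.6]
    - [0,0,0,0,0,0,0.6]
  force: 5

```text
clock: 5.7
tcp_pos: [460.8, -272.8, 66.5]
ee_rot: [-0.0, -0.203, 0.979, -0.0]
ft_force: [0.3, -0.1, 0.2]
width: 55.7
grasp_force: 0.0
```

The fingers passed 60 mm without touching anything, so the tips really are about 29 mm above the reported TCP. I'll reopen and go down gently, watching the force.

Emit:
arm_command:
  motion:
    - [0,0,0,0,0,0,0.85]
    - [0,0,0,0,0,0,0.85]
    - [0,0,0,0,0,0,0.85]
    - [0,0,0,0,0,0,0.85]
    - [0,0,0.004,0,0,0,0.85]
    - [0,0,0.004,0,0,0,0.85]
    - [0,0,0,0,0,0,0.85]

```text
clock: 6.58
tcp_pos: [460.6, -272.6, 58.1]
ee_rot: [-0.0, -0.203, 0.979, 0.0]
ft_force: [0.3, -0.9, 1.0]
width: 79.0
grasp_force: 0.0
```

Emit:
arm_command:
  motion:
    - [0,0,0.004,0,0,0,0.85]
    - [0,0,0.004,0,0,0,0.85]
    - [0,0,0.004,0,0,0,0.85]
    - [0,0,0.004,0,0,0,0.85]
    - [0,0,0,0,0,0,0.85]

```text
clock: 7.2
tcp_pos: [460.7, -272.7, 42.2]
ee_rot: [-0.0, -0.203, 0.979, 0.0]
ft_force: [0.6, -0.2, -0.0]
width: 79.0
grasp_force: 0.0
```

Run:
```python
from h import *
st()
c=bot.read_camera("scene")
a=cv2.resize(c["color"][150:270,230:360],None,fx=4.2,fy=4.2);cv2.imwrite("pics/s5.png",cv2.convertScaleAbs(a[:,:,::-1],alpha=1.5))
```

```text
t 7.2 tcp [ 460.7 -272.7   42.2] q1,5,6 [-0.621  0.823 -2.6  ] f [ 0.6 -0.2 -0. ] m [ 0.02 -0.11  0.04] w 79.0 g 0.0 z [-0.001  0.    -1.   ] x [-0.918 -0.397  0.   ]
```

View pics/s5.png

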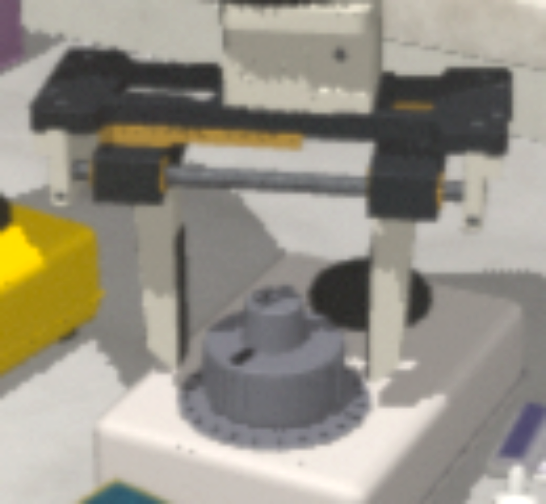

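No contact at TCP z 42, which confirms the offset. The tips at crop (178,368) and (375,378) straddle the ring, which spans columns 203 to 344. Closing gently.

Emit:
arm_command:
  motion:
    - [0,0,0.001,0,0,0,0.6]
    - [0,0,0,0,0,0,0.6]
    - [0,0,0,0,0,0,0.6]
    - [0,0,0,0,0,0,0.6]
    - [0,0,0,0,0,0,0.6]
  force: 8

```text
clock: 7.88
tcp_pos: [460.6, -272.2, 41.6]
ee_rot: [-0.0, -0.203, 0.979, 0.001]
ft_force: [-1.7, 6.4, 4.1]
width: 58.8
grasp_force: 8.0
```

```bash
python3 -c "
from h import *
s,M=st();print(M.T@s['ft_force'])"
```

```text
t 7.88 tcp [ 460.6 -272.2   41.6] q1,5,6 [-0.621  0.822 -2.6  ] f [-1.7  6.4  4.1] m [ 1.04  0.18 -0.04] w 58.8 g 8.0 z [-0.001  0.001 -1.   ] x [-0.918 -0.397  0.   ]
[-0.95590678  6.57625799 -4.08519783]
```

Emit:
arm_command:
  motion:
    - [0,0.001,0,0,0,0,0.5]
    - [0,0,0,0,0,0,0.5]
    - [0,0,0,0,0,0.05,0.5]
    - [0,0,0,0,0,0.08,0.5]
    - [0,0,0,0,0,0.1,0.5]
    - [0,0,0,0,0,0.1,0.5]
    - [0,0,0,0,0,0.1,0.5]
    - [0,0,0,0,0,0.1,0.5]
  force: 20

```text
clock: 8.88
tcp_pos: [460.6, -272.4, 41.6]
ee_rot: [0.0, 0.062, 0.998, -0.0]
ft_force: [-0.5, -1.8, -0.4]
width: 58.3
grasp_force: 20.0
```

```bash
python3 -c "
from h import *
s,M=st();print(M.T@s['ft_force'])
c=bot.read_camera('scene')
a=cv2.resize(c['color'][150:270,230:360],None,fx=4.2,fy=4.2);cv2.imwrite('pics/s6.png',cv2.convertScaleAbs(a[:,:,::-1],alpha=1.5))"
```

```text
t 8.88 tcp [ 460.6 -272.4   41.6] q1,5,6 [-0.621  0.819 -2.066] f [-0.5 -1.8 -0.4] m [-0.17 -0.12  0.06] w 58.3 g 20.0 z [ 0.    -0.001 -1.   ] x [-0.992  0.124 -0.001]
[ 0.3035347  -1.84167624  0.44368905]
```

View pics/s6.png

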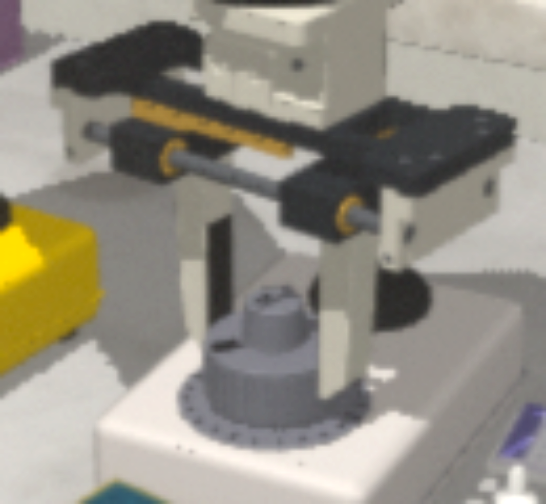

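The grip holds: the ring pointer moved from crop (242,355) to (228,345), clockwise, and the knob mark is unchanged. The stop is at least 1.4 rad further on, so I'll keep turning.

Emit:
arm_command:
  motion:
    - [0,0,0,0,0,0.13,0.5]
    - [0,0,0,0,0,0.13,0.5]
    - [0,0,0,0,0,0.13,0.5]
    - [0,0,0,0,0,0.13,0.5]
    - [0,0,0,0,0,0.13,0.5]
    - [0,0,0,0,0,0.13,0.5]
    - [0,0,0,0,0,0.13,0.5]
    - [0,0,0,0,0,0.13,0.5]

```text
clock: 9.93
tcp_pos: [460.4, -272.6, 41.6]
ee_rot: [0.0, 0.55, 0.835, -0.001]
ft_force: [-2.0, -3.4, -0.2]
width: 58.4
grasp_force: 20.0
```

```bash
python3 -c "
from h import *
s,M=st();print(M.T@s['ft_force'],s['effort'][5])"
```

```text
t 9.93 tcp [ 460.4 -272.6   41.6] q1,5,6 [-0.621  0.82  -1.027] f [-2.  -3.4 -0.2] m [-0.78  0.33  0.16] w 58.4 g 20.0 z [ 0.    -0.001 -1.   ] x [-0.396  0.918 -0.001]
[-2.37148983 -3.16216555  0.23000301] -1.5762799233198166
```

Emit:
arm_command:
  motion:
    - [0,0,0,0,0,0.05,0.5]
    - [0,0,0,0,0,0.05,0.5]
    - [0,0,0,0,0,0.05,0.5]
    - [0,0,0,0,0,0.05,0.5]
    - [0,0,0,0,0,0.05,0.5]

```text
clock: 10.55
tcp_pos: [460.3, -272.7, 41.6]
ee_rot: [0.0, 0.649, 0.761, -0.0]
ft_force: [-2.8, -3.9, -0.7]
width: 58.5
grasp_force: 20.0
```

```bash
python3 -c "
from h import *
s,M=st();print(M.T@s['ft_force'],s['effort'][5])"
```

```text
t 10.55 tcp [ 460.3 -272.7   41.6] q1,5,6 [-0.621  0.82  -0.78 ] f [-2.8 -3.9 -0.7] m [-0.84  0.35  0.19] w 58.5 g 20.0 z [-0.    -0.001 -1.   ] x [-0.159  0.987 -0.001]
[-3.42370362 -3.34592539  0.6636872 ] -0.5314286984503269
```

Emit:
arm_command:
  motion:
    - [0,0,0,0,0,0.05,0.5]
    - [0,0,0,0,0,0.05,0.5]
    - [0,0,0,0,0,0.05,0.5]
    - [0,0,0,0,0,0,0.5]

```text
clock: 11.05
tcp_pos: [460.3, -272.7, 41.6]
ee_rot: [0.0, 0.704, 0.711, -0.0]
ft_force: [-1.6, -3.9, 0.5]
width: 58.6
grasp_force: 20.0
```

```bash
python3 -c "
from h import *
st()"
```

```text
t 11.05 tcp [ 460.3 -272.7   41.6] q1,5,6 [-0.621  0.82  -0.63 ] f [-1.6 -3.9  0.5] m [-0.81  0.51 -0.12] w 58.6 g 20.0 z [-0.    -0.001 -1.   ] x [-0.01   1.    -0.001]
```

Emit:
arm_command:
  motion:
    - [0,0,0,0,0,0.05,0.5]
    - [0,0,0,0,0,0.05,0.5]
    - [0,0,0,0,0,0.05,0.5]
    - [0,0,0,0,0,0,0.5]

```text
clock: 11.55
tcp_pos: [460.2, -272.7, 41.6]
ee_rot: [0.0, 0.755, 0.656, -0.0]
ft_force: [-3.7, -4.5, -0.1]
width: 58.5
grasp_force: 20.0
```

```bash
python3 -c "
from h import *
st()"
```

```text
t 11.55 tcp [ 460.2 -272.7   41.6] q1,5,6 [-0.621  0.82  -0.48 ] f [-3.7 -4.5 -0.1] m [-0.8   0.54 -0.07] w 58.5 g 20.0 z [-0.    -0.001 -1.   ] x [ 0.139  0.99  -0.001]
```

Emit:
arm_command:
  motion:
    - [0,0,0,0,0,0.05,0.5]
    - [0,0,0,0,0,0.05,0.5]
    - [0,0,0,0,0,0.05,0.5]

```text
clock: 11.92
tcp_pos: [460.2, -272.7, 41.6]
ee_rot: [0.0, 0.802, 0.597, -0.001]
ft_force: [-2.7, -4.3, -0.2]
width: 58.4
grasp_force: 20.0
```

```bash
python3 -c "
from h import *
st()"
```

```text
t 11.93 tcp [ 460.2 -272.7   41.6] q1,5,6 [-0.621  0.82  -0.33 ] f [-2.7 -4.3 -0.2] m [-0.82  0.5   0.17] w 58.4 g 20.0 z [-0.    -0.001 -1.   ] x [ 0.286  0.958 -0.001]
```

Emit:
arm_command:
  motion:
    - [0,0,0,0,0,0.05,0.5]
    - [0,0,0,0,0,0.05,0.5]
    - [0,0,0,0,0,0.05,0.5]

```text
clock: 12.3
tcp_pos: [460.1, -272.6, 41.6]
ee_rot: [0.0, 0.844, 0.536, -0.001]
ft_force: [-3.4, -4.4, 1.1]
width: 58.5
grasp_force: 20.0
```

```bash
python3 -c "
from h import *
st()"
```

```text
t 12.3 tcp [ 460.1 -272.6   41.6] q1,5,6 [-0.621  0.82  -0.18 ] f [-3.4 -4.4  1.1] m [-0.85  0.6   0.16] w 58.5 g 20.0 z [-0.    -0.001 -1.   ] x [ 0.426  0.905 -0.001]
```

Still at the free drag of about 0.16, with 2.42 rad turned. Continuing.

Emit:
arm_command:
  motion:
    - [0,0,0,0,0,0.05,0.5]
    - [0,0,0,0,0,0.05,0.5]
    - [0,0,0,0,0,0.05,0.5]

```text
clock: 12.68
tcp_pos: [460.1, -272.6, 41.6]
ee_rot: [0.0, 0.882, 0.471, -0.001]
ft_force: [-4.3, -5.1, 1.0]
width: 58.6
grasp_force: 20.0
```

```bash
python3 -c "
from h import *
st()"
```

```text
t 12.68 tcp [ 460.1 -272.6   41.6] q1,5,6 [-0.621  0.82  -0.03 ] f [-4.3 -5.1  1. ] m [-0.76  0.67  0.1 ] w 58.6 g 20.0 z [-0.001 -0.001 -1.   ] x [ 0.557  0.831 -0.001]
```

Emit:
arm_command:
  motion:
    - [0,0,0,0,0,0.05,0.5]
    - [0,0,0,0,0,0.05,0.5]
    - [0,0,0,0,0,0.05,0.5]

```text
clock: 13.05
tcp_pos: [460.0, -272.6, 41.6]
ee_rot: [0.0, 0.915, 0.403, -0.001]
ft_force: [-3.5, -3.6, 1.6]
width: 58.5
grasp_force: 20.0
```

```bash
python3 -c "
from h import *
st()"
```

```text
t 13.05 tcp [ 460.  -272.6   41.6] q1,5,6 [-0.621  0.82   0.12 ] f [-3.5 -3.6  1.6] m [-0.68  0.67  0.28] w 58.5 g 20.0 z [-0.001 -0.001 -1.   ] x [ 0.674  0.738 -0.001]
```

The moment rose to 0.28, which may be the stop, so I'm taking smaller steps.

Emit:
arm_command:
  motion:
    - [0,0,0,0,0,0.05,0.5]

```text
clock: 13.18
tcp_pos: [460.0, -272.5, 41.6]
ee_rot: [0.0, 0.925, 0.381, -0.001]
ft_force: [-4.0, -3.5, 1.8]
width: 58.3
grasp_force: 20.0
```

```bash
python3 -c "
from h import *
st()"
```

```text
t 13.18 tcp [ 460.  -272.5   41.6] q1,5,6 [-0.621  0.82   0.17 ] f [-4.  -3.5  1.8] m [-0.68  0.7   0.35] w 58.3 g 20.0 z [-0.001 -0.001 -1.   ] x [ 0.71   0.704 -0.001]
```

Emit:
arm_command:
  motion:
    - [0,0,0,0,0,0.05,0.5]

```text
clock: 13.3
tcp_pos: [460.0, -272.5, 41.6]
ee_rot: [0.0, 0.934, 0.357, -0.001]
ft_force: [-3.9, -3.8, 1.7]
width: 58.6
grasp_force: 20.0
```

```bash
python3 -c "
from h import *
st()"
```

```text
t 13.3 tcp [ 460.  -272.5   41.6] q1,5,6 [-0.621  0.82   0.22 ] f [-3.9 -3.8  1.7] m [-0.6   0.63  0.43] w 58.6 g 20.0 z [-0.001 -0.001 -1.   ] x [ 0.745  0.668 -0.001]
```

The moment climbs steadily at about 2 N m/rad to 0.43, so the ring is against the stop at roughly 0.14 rad deflection. Letting go and lifting.

Emit:
arm_command:
  motion:
    - [0,0,0,0,0,0,0.85]
    - [0,0,0,0,0,0,0.85]
    - [0,0,0,0,0,0,0.85]
    - [0,0,0,0,0,0,0.85]
    - [0,0,0,0,0,0,0.85]
    - [0,0,-0.02,0,0,0,0.85]
    - [0,0,-0.04,0,0,0,0.85]
    - [0,0,-0.05,0,0,0,0.85]

```text
clock: 14.3
tcp_pos: [459.9, -271.5, 152.2]
ee_rot: [-0.001, 0.934, 0.357, -0.0]
ft_force: [0.8, 0.2, -0.4]
width: 79.1
grasp_force: 0.0
```

Emit:
arm_command:
  motion:
    - [0,0,-0.05,0,0,0,0.85]
    - [0,0,0,0,0,0,0.85]
    - [-0.04,0,0,0,0,0,0.85]
    - [-0.05,0,0,0,0,0,0.85]
    - [-0.05,0,0,0,0,0,0.85]
    - [-0.04,0,0,0,0,0,0.85]
    - [0,0,0,0,0,0,0.85]

```text
clock: 15.18
tcp_pos: [324.5, -392.8, 200.4]
ee_rot: [-0.001, 0.935, 0.355, -0.0]
ft_force: [0.1, 0.5, -0.4]
width: 79.2
grasp_force: 0.0
```

```bash
python3 -c "
from h import *
st()
a=bot.read_camera('scene')['color'];b=bot.read_camera('top')['color']
a=cv2.resize(a[150:270,230:350],None,fx=3.3,fy=3.3);b=cv2.resize(b[185:305,255:375],None,fx=3.3,fy=3.3)
cv2.imwrite('pics/s7.png',cv2.convertScaleAbs(np.hstack([a,b])[:,:,::-1],alpha=1.6))"
```

```text
t 15.18 tcp [ 324.5 -392.8  200.4] q1,5,6 [-0.972  1.15  -0.128] f [ 0.1  0.5 -0.4] m [-0.05 -0.06  0.01] w 79.2 g 0.0 z [-0.001  0.001 -1.   ] x [ 0.747  0.664 -0.   ]
```

View pics/s7.png

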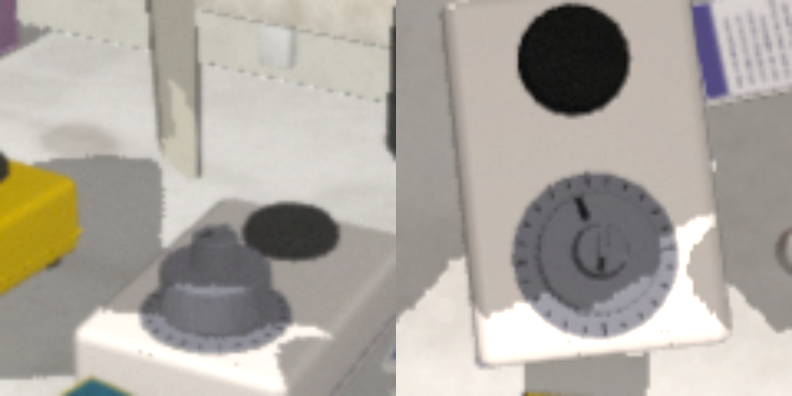

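The ring pointer is now at the back left, at (581,207), about 2.75 rad from where it started. That matches the hand's turning, so the grip did not slip. The knob mark still points to the front, the cards look unmoved, and the gripper is clear.

```bash
python3 -c "
from bench import bot
print(bot.hand_in())"
```

```text
the job is handed in; nothing more can be done
None
```

I wound the timer ring about 2.75 rad clockwise onto its end stop and let go, the speed knob looks unmoved in the last picture, and the job is handed in; no verdict came back.

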